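# Pop and open the wide bead box

### The job

Two bead boxes with sprung lids stand on the craft table. With fingertips only, press the release tab at the front of the wider box so that its lid springs up, then push the lid back until it is fully open, leaning back past upright, and leave it so. Do not lift or shove either box, keep the narrower one shut without pressing its tab, and leave the other things on the table where they are.

Things in the scene. Friction and masses are not known exactly. Their poses are not given: they have to be found in the camera images.
- wide_box: the wider bead box: loose grey case, white hinged lid, black tab; 180 mm wide (y), 100 deep (x), lid top 52 high, about 0.9 kg. A foot plate, 4 mm thick, 60 wide, reaches under the tab to own x -102 and keeps it from tipping. Origin: centre of the underside, on the table. -x: tab side, roughly towards the robot, yaw up to 0.55 rad; +x: hinge side; z up.
- wide_box_pad (a point): where to press the wide box's tab (black ribbed rocker plate, 44 x 44 x 5 mm, at mid front): on its top, 39 mm above the table, own x -87, 31 mm in front of its pivot; drops 10 mm fully pressed. Its 30 mm wide hook stands between pad and box, up to 57 mm above the table, and leans up to 7 mm towards the pad as pressed, so press the outer half. Pad's outer end: own x -100.
- wide_box_tab (a joint): rocker angle of the wide box's tab, rad: 0 at rest, 0.32 at its stop, pressed down. The hook frees the lid at 0.15 to 0.2 (some 3 N at the pad; 4 N at the stop). Springs back when let go.
- wide_box_lid (a joint): lid angle of the wide box, rad: 0 shut and latched; springs by itself to about 0.83 once the tab is pressed and rests there; 1.57 upright; 1.92 at its stop, fully open. Light hinge, 80 g lid: past upright it leans back by its own weight, short of upright it falls back to 0.83. Will not open while latched.
- wide_box_hinge (a point): middle of the wide box's lid hinge, on the far (+x) top rim at own x +50 mm, 45.5 mm above the table; the hinge line runs along own y. The lid is a flat 6 mm plate, 100 mm long from here to its free edge.
- wide_box_edge (a point): middle of the free (front) lower edge of the wide box's lid; 45.5 mm above the table shut, about 119 mm when sprung up (own x -17): a finger above the hook can then reach under or against it and push it up and back round the hinge. A level push alone tends to shove the box: follow the arc.
- small_box: the narrower bead box: loose grey case, white hinged lid, black tab; 110 mm wide (y), 100 deep (x), lid top 52 high, about 0.65 kg. A foot plate, 4 mm thick, 60 wide, reaches under the tab to own x -102 and keeps it from tipping. Origin: centre of the underside, on the table. -x: tab side, roughly towards the robot, yaw up to 0.55 rad; +x: hinge side; z up.
- small_box_lid (a joint): lid angle of the small box (same mechanism), rad, 0 shut; stays shut.
- small_box_tab (a joint): rocker angle of the small box's tab, rad, 0 at rest; not to be pressed.
- tumbler: pink drinking tumbler with a domed lid, 80 mm across, 152 mm tall with its spout, standing loose to the robot's left; origin at the centre of its underside.
- glue_stick: white glue stick, 30 mm across, 85 mm tall, standing loose to the right; origin at the centre of its underside.
- bead_pot: small amber pot, 44 mm across, 40 mm tall, standing loose between the boxes, nearer the robot; origin at the centre of its underside.
- scissors: small scissors lying flat beyond the boxes, about 145 mm long by 70 mm, 9 mm thick; origin near the pivot.
Mind the look-alikes: they are no part of the job. Leave any brown look-alike of the wide_box alone.

How it is judged:
On the way, in this order (a step that is already met when the one before it is completed fails the run):
1. the wide box's release tab is pressed down (value of joint wide_box_tab above 0.1 rad).
2. the lid has sprung up by itself, not yet pushed (value of joint wide_box_lid between 0.55 and 1.2 rad), for 0.05 s.
3. the lid is pushed back past upright (value of joint wide_box_lid above 1.7 rad), for 0.1 s.
At the end, for the whole second after the job is handed in: The wide box's lid rests open at more than 1.7 rad (97 degrees), its tab is back up (below 0.1 rad), the small box's lid is shut (below 0.1 rad), both boxes stand flat within 30 mm of where they started and every bystander stands as it was, within 30 mm (value of joint wide_box_lid above 1.7 rad and velocity of joint wide_box_lid between -0.1 and 0.1 rad/s and value of joint each of wide_box_tab, small_box_lid below 0.1 rad and distance of each of wide_box, small_box, tumbler, glue_stick, bead_pot, scissors from where it was at the start of the episode below 0.03 m and linear speed of each of wide_box, small_box below 0.02 m/s and angle between each of wide_box, small_box's own z axis and vertical below 0.05 rad and angle between each of tumbler, glue_stick, bead_pot, scissors's own z axis and vertical below 0.1 rad); the robot touches nothing.
It fails at once if the wide box is lifted, tipped or shoved by more than 30 mm (height (world z) of wide_box above 0.012 m or angle between wide_box's own z axis and vertical above 0.15 rad or distance of wide_box from where it was at the start of the episode above 0.03 m).
It fails at once if the small box is lifted, tipped or shoved by more than 30 mm (height (world z) of small_box above 0.012 m or angle between small_box's own z axis and vertical above 0.15 rad or distance of small_box from where it was at the start of the episode above 0.03 m).
It fails at once if the small box's tab is pressed or its lid comes open (value of joint small_box_lid above 0.1 rad or value of joint small_box_tab above 0.12 rad).
It fails at once if a bystander is moved by more than 30 mm or knocked over (distance of any of tumbler, glue_stick, bead_pot, scissors from where it was at the start of the episode above 0.03 m or angle between any of tumbler, glue_stick, bead_pot, scissors's own z axis and vertical above 0.3 rad).
It also fails if it takes over 48 s, if anything falls off the work surface, if the arm or the gripper's body presses on something with over 40 N, if the wrist force passes 120 N, or if a joint passes its speed limit or range.

### The arm

A 6-joint arm with a two-finger parallel gripper is mounted at the origin on the work surface. World frame = base frame: x ahead of the robot, y to its left, z up, the work surface at z = 0. Lengths are in m, angles in rad, forces in N, time in s.
With the tool pointing down it reaches from about 0.3 to 0.775 m from the base axis. Payload 14.6 kg.
Tool frame: the origin (TCP) lies at the very end of the fingers, on their centre line; the grasp point (between the pads) lies 19 mm behind it; z points along the fingers, y is the line along which they close (so a half turn about z gives the same grasp; the last joint's range is limited). The gripper opens to 94 mm and grips with 3 to 60 N. Pads are 16 mm wide; open, the fingers measure 119 mm over their backs; the gripper's body (75 mm by 177 mm) begins 78 mm behind the grasp point.
Start: joints at [-1.249, 0.3, 1.521, -0, 1.321, -0.067], TCP at [0.208, -0.509, 0.205] pointing down, gripper open.
Joint ranges: [-3.03, 3.03], [-0.79, 2.21], [0.23, 2.52], [-1.04, 4.18], [0, 3.07], [-2.55, 2.55]. Speed limits (rad/s): [2.22, 2.22, 2.57, 3.14, 3.14, 3.14].

### API

Orientations are given as a unit quaternion [x, y, z, w].
In Python, from station import read_state, vision, env gives the robot as it stands.
- The arm moves only by the tool drive_tool, never from a script. Its argument "motion" is a list that holds one entry, the list of rows, each a list of 6 numbers: the shift along the tool's x, y, z in mm, then the turn, a rotation vector about the tool's x, y, z in degrees. A call has 1 to 12 rows; each row is the pose to reach, as a shift and turn from the pose commanded when the call began, along the tool's axes at that moment; what a row does not reach only later rows make up. A row lasts 1/10 s, in which the tool goes at most 50 mm and 8.59 degrees, less where a joint would pass 70% of its speed; a pose out of reach is approached as far as the arm can. A call with a gripper value outside its range is refused whole. "claw" is the opening, from 0 (shut) to 1 (fully open), set as the call begins (left out, the last holds). The fingers move at their own pace and stop on an object; the grip force is fixed at half the most. Time passes only in rows, so rows that repeat a pose let the fingers close. It gives the time, the measured TCP pose, the force, the opening and the grip force at its end, in the units of the state.
- read_state(): the state, without advancing time (a new reading comes with each control period).
- vision.read_camera(name): name is "scene" or "side" or "wrist"; returns the picture (400x640x3 uint8, blue, green, red); there is no depth.
- vision.camera_params(name): a dict with "fx", "fy", "cx", "cy" (pixels), "extrinsics" (4x4, takes a point from camera to world coordinates); the wrist camera has in their place "mount" (4x4, takes a point from camera to tool coordinates, whose origin is the TCP and whose axes are the flange's). Camera axes: x right, y up, looking along -z (the intrinsics and any distortion apply to the point x, -y, -z); pixel columns grow to the right and rows downward; lengths in m; the calibration is good to about 2 mm. A picture is of the moment at which its call begins: read the wrist's pose just before it. camera_params takes no time and is no camera call.
- env.close_job(): hands the job in; it is judged then, once.
The state is a dict: "clock": time; "qpos": joint angles; "qd": joint speeds; "tau": joint torques, N m; "position": TCP position; "tcp_rot": TCP orientation; "ft_force": force on the tool from outside, world axes, zero at the start; "ft_torque": the same for the moment, N m; "gripper_width": opening from 0.0 (shut) to 1.0 (fully open); "grip_force": force on a finger pad.
Only numpy, scipy, OpenCV 4.12 (cv2) and the standard library are available. Lean on these libraries where they do the work, as an engineer would, in place of code of your own. Each camera call takes 0.05 s, during which the arm holds its last target. There are 200 camera calls.

## Working session

There is one attempt and no reset: what is moved stays moved. The work goes in short steps, Python scripts to look and compute and a tool call to move; the robot and the scene stay as the last step left them, time stands still between calls to the robot, and variables do not carry over. Pictures are saved under pics/ and viewed, at most 10 in all, crops included, and the job is handed in when it is done.

Besides the shell and the picture viewer there is one more tool, called by a JSON object that holds its "name" and its "arguments". drive_tool: Moves the arm, as the interface text tells. Its arguments: {"type":"object","properties":{"motion":{"type":"array","items":{"type":"array","items":{"type":"array","items":{"type":"number"}}}},"claw":{"type":"number"}},"required":["motion"]}

```bash
mkdir -p pics; cat > h.py <<'E'
import numpy as np, cv2
from station import read_state, vision, env
from scipy.spatial.transform import Rotation as R
def cam(n):
    p=vision.camera_params(n)
    if 'extrinsics' in p: T=np.array(p['extrinsics'])
    else:
        s=read_state(); W=np.eye(4); W[:3,:3]=R.from_quat(s['tcp_rot']).as_matrix(); W[:3,3]=s['position']; T=W@np.array(p['mount'])
    return p,T
def ray(n,u,v,c=None):
    p,T=c or cam(n)
    d=T[:3,:3]@np.array([(u-p['cx'])/p['fx'],-(v-p['cy'])/p['fy'],-1]); return T[:3,3],d/np.linalg.norm(d)
def plane(n,u,v,z,c=None):
    o,d=ray(n,u,v,c); return o+d*(z-o[2])/d[2]
def tri(r1,r2):
    (a,d),(b,e)=r1,r2; s=np.linalg.lstsq(np.c_[d,-e],b-a,rcond=None)[0]
    p,q=a+s[0]*d,b+s[1]*e; return (p+q)/2,np.linalg.norm(p-q)
def proj(n,P,c=None):
    p,T=c or cam(n); q=np.linalg.inv(T)@np.r_[P,1]; return p['cx']+p['fx']*q[0]/-q[2], p['cy']-p['fy']*q[1]/-q[2]
E
python3 - <<'E'
from h import *
for n in('scene','side','wrist'):
    p,T=cam(n); print(n,{k:v for k,v in p.items() if k not in('extrinsics','mount')},T.round(3).tolist()); cv2.imwrite(f'pics/{n}0.png',vision.read_camera(n))
print(read_state())
E
```

```text
scene {'fx': 375.87300654134674, 'fy': 375.87300654134674, 'cx': 314.54189803034836, 'cy': 197.07870425127447} [[-0.271, -0.734, 0.623, 1.201], [0.963, -0.213, 0.167, 0.167], [0.01, 0.645, 0.764, 0.839], [0.0, 0.0, 0.0, 1.0]]
side {'fx': 496.9310613451904, 'fy': 496.9310613451904, 'cx': 321.0758610810934, 'cy': 202.07789654507388} [[-0.694, 0.383, -0.61, -0.312], [-0.72, -0.361, 0.592, 0.881], [0.006, 0.85, 0.526, 0.809], [0.0, 0.0, 0.0, 1.0]]
wrist {'fx': 323.63409199026364, 'fy': 323.63409199026364, 'cx': 318.70405355030505, 'cy': 201.37764739213452} [[0.38, 0.889, 0.258, 0.284], [-0.925, 0.365, 0.105, -0.478], [-0.001, -0.278, 0.96, 0.384], [0.0, 0.0, 0.0, 1.0]]
{'clock': 0.15, 'qpos': array([-1.24862708e+00,  3.00346722e-01,  1.52144670e+00,  3.80007440e-06,
        1.32070412e+00, -6.65854018e-02]), 'qd': array([ 0.00132402, -0.00126219,  0.00031566,  0.00101412,  0.00063504,
        0.00090814]), 'tau': array([ 1.18024749e-03, -5.31958973e+01, -3.52821743e+01,  7.08455220e-02,
        2.36055854e-02, -8.22929769e-05]), 'position': array([ 0.20841033, -0.50876214,  0.20501141]), 'tcp_rot': array([ 9.81168123e-01,  1.93155143e-01, -5.58357614e-05, -4.48989370e-04]), 'ft_force': array([-0.5317206 , -0.71583792,  0.35413642]), 'ft_torque': array([ 0.00403455,  0.05344073, -0.03728257]), 'grip_force': 0.0, 'gripper_width': 0.9984140021047718}
```

View pics/scene0.png

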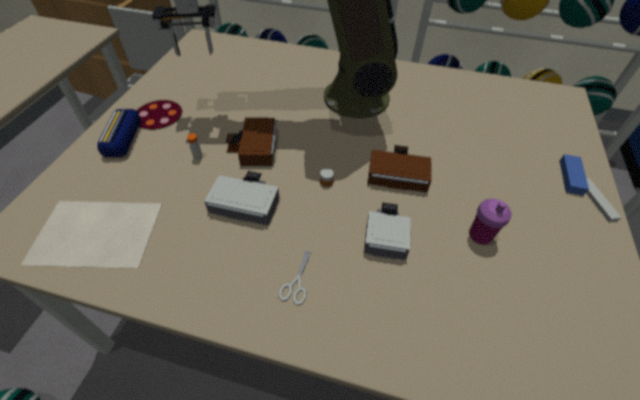

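View pics/side0.png

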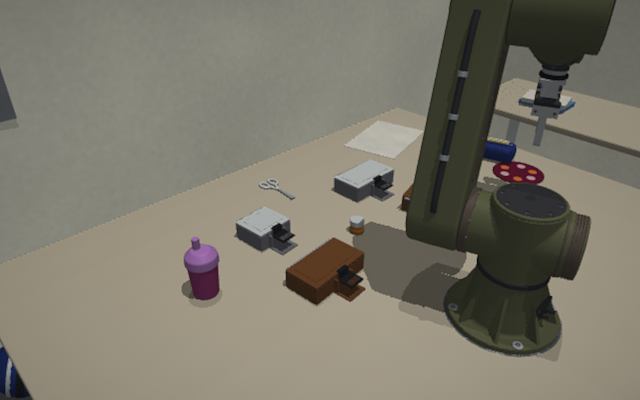

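The scene picture shows two white-lidded boxes: the wider at scene (243,198) / side (365,178), the narrower at (388,233) / (264,226). There are brown look-alikes at scene (258,141) and (400,170), the pot at (327,176), the glue stick at (194,146), the tumbler at (488,222) and the scissors at (296,283). The choice is the white box at (243,198). Next I'll measure its lid corners in both views and crop it.

```bash
python3 - <<'E'
from h import *
res={}
for n,seeds in(('scene',[(243,195),(388,230)]),('side',[(365,176),(264,222)])):
    im=cv2.imread(f'pics/{n}0.png')
    c=cam(n)
    for k,(u,v) in enumerate(seeds):
        m=np.zeros((402,642),np.uint8)
        cv2.floodFill(cv2.GaussianBlur(im,(3,3),0).copy(),m,(u,v),0,(7,)*3,(7,)*3,4|cv2.FLOODFILL_MASK_ONLY|(255<<8))
        m=cv2.morphologyEx(m[1:-1,1:-1],cv2.MORPH_OPEN,np.ones((3,3)))
        h=cv2.convexHull(max(cv2.findContours(m,0,2)[0],key=cv2.contourArea))
        q=cv2.approxPolyN(h,4,ensure_convex=True).reshape(-1,2)
        W=np.array([plane(n,*x,.052,c)[:2] for x in q]); 
        print(n,k,cv2.contourArea(h),q.tolist(),W.round(3).tolist(),'sides',np.linalg.norm(W-np.roll(W,-1,0),axis=1).round(3),'ctr',W.mean(0).round(3))
a=cv2.imread('pics/scene0.png')[160:230,195:290]; b=cv2.imread('pics/side0.png')[150:210,325:405]
cv2.imwrite('pics/crop.png',np.hstack([cv2.resize(a,(400,295),interpolation=2),cv2.resize(b,(393,295),interpolation=2)]))
E
```

```text
scene 0 230841.0 [[639, 0], [639, 399], [-185, 399], [210, 0]] [[-1.135, 1.205], [0.871, 0.722], [1.294, -0.765], [-0.507, -0.836]] sides [2.064 1.546 1.802 2.135] ctr [0.131 0.081]
scene 1 230841.0 [[639, 0], [639, 399], [-185, 399], [210, 0]] [[-1.135, 1.205], [0.871, 0.722], [1.294, -0.765], [-0.507, -0.836]] sides [2.064 1.546 1.802 2.135] ctr [0.131 0.081]
side 0 240564.5 [[639, 0], [639, 399], [0, 399], [0, 0]] [[1.07, -4.27], [-0.299, 0.079], [0.48, 0.895], [4.672, -0.244]] sides [4.559 1.128 4.344 5.402] ctr [ 1.481 -0.885]
side 1 240564.5 [[639, 0], [639, 399], [0, 399], [0, 0]] [[1.07, -4.27], [-0.299, 0.079], [0.48, 0.895], [4.672, -0.244]] sides [4.559 1.128 4.344 5.402] ctr [ 1.481 -0.885]
```

View pics/crop.png

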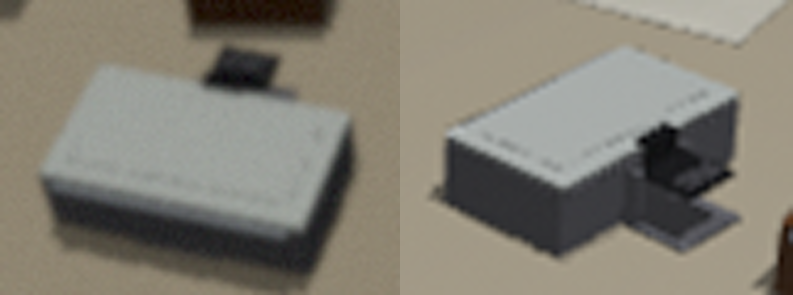

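The crop confirms the wide white box, with its black tab facing the robot. The lid corners are near scene (219,175), (279,188), (265,213), (205,201). The flood fill leaked into the table, so I'll mask by hue instead (lid is not tan).

```bash
python3 - <<'E'
from h import *
Q={}
for n,seeds in(('scene',[(243,195),(388,230)]),('side',[(365,176),(264,222)])):
    im=cv2.imread(f'pics/{n}0.png').astype(int); c=cam(n)
    print(n,[im[v,u].tolist() for u,v in seeds], im[240,200].tolist())
    m0=((im[...,2]-im[...,0]<12)&(im[...,1]>(125))).astype(np.uint8)
    lab=cv2.connectedComponents(m0,connectivity=4)[1]
    for k,(u,v) in enumerate(seeds):
        m=(lab==lab[v,u]).astype(np.uint8); m=cv2.morphologyEx(m,cv2.MORPH_OPEN,np.ones((3,3)))
        h=cv2.convexHull(max(cv2.findContours(m,0,2)[0],key=cv2.contourArea))
        q=cv2.approxPolyN(h,4,ensure_convex=True).reshape(-1,2)
        W=np.array([plane(n,*x,.052,c)[:2] for x in q]); i=np.argsort(W[:,1]); Q[n,k]=q
        print(n,k,cv2.contourArea(h),q.tolist(),W.round(3).tolist(),'sides',np.linalg.norm(W-np.roll(W,-1,0),axis=1).round(3),'ctr',W.mean(0).round(3))
for k in(0,1):
    # match corners by nearest plane point
    for s in Q['side',k]:
        w=plane('side',*s,.052); t=min(Q['scene',k],key=lambda x:np.linalg.norm(plane('scene',*x,.052)-w))
        P,e=tri(ray('scene',*t),ray('side',*s)); print(k,P.round(3),round(e,4))
E
```

```text
scene [[156, 161, 157], [160, 165, 161]] [114, 133, 142]
scene 0 1771.0 [[277, 186], [266, 214], [204, 201], [219, 174]] [[0.551, -0.118], [0.653, -0.112], [0.658, -0.289], [0.554, -0.293]] sides [0.102 0.176 0.104 0.175] ctr [ 0.604 -0.203]
scene 1 1343.0 [[410, 217], [409, 249], [366, 242], [369, 210]] [[0.557, 0.254], [0.657, 0.263], [0.666, 0.157], [0.564, 0.146]] sides [0.1   0.106 0.103 0.108] ctr [0.611 0.205]
side [[171, 173, 169], [171, 173, 168]] [134, 154, 162]
side 0 820.0 [[394, 169], [358, 188], [333, 177], [371, 158]] [[0.55, -0.286], [0.547, -0.109], [0.648, -0.103], [0.654, -0.291]] sides [0.176 0.101 0.188 0.104] ctr [ 0.6   -0.197]
side 1 811.5 [[290, 218], [261, 236], [234, 222], [263, 206]] [[0.565, 0.148], [0.552, 0.259], [0.654, 0.272], [0.664, 0.164]] sides [0.111 0.103 0.108 0.101] ctr [0.609 0.211]
0 [ 0.554 -0.292  0.05 ] 0.0037
0 [ 0.551 -0.116  0.05 ] 0.0048
0 [ 0.653 -0.111  0.049] 0.0056
0 [ 0.655 -0.291  0.05 ] 0.0028
1 [0.565 0.147 0.052] 0.0024
1 [0.555 0.255 0.049] 0.0023
1 [0.657 0.266 0.049] 0.0067
1 [0.666 0.159 0.05 ] 0.0051
```

```bash
cat >> h.py <<'E'
C=np.array([.603,-.202]); YAW=.02
def row(own,z,yaw=YAW,tilt=0):
    s=read_state(); A=R.from_quat(s['tcp_rot']); c,n=np.cos(YAW),np.sin(YAW)
    P=np.r_[C+np.array([[c,-n],[n,c]])@own,z]
    B=R.from_euler('z',yaw)*R.from_euler('y',tilt)*R.from_matrix(np.diag([1,-1,-1.]))
    return (A.inv().apply(P-s['position'])*1e3).round(1),(A.inv()*B).as_rotvec(degrees=True).round(2)
E
python3 -c "
from h import *
print(row([-.094,0],.13))
for uv in((258,121),(240,143),(274,163)): print(plane('scene',*uv,.05).round(3))"
```

```text
(array([ 393.7, -168.1,   75.2]), array([-5.000e-02,  1.000e-02,  2.113e+01]))
[ 0.295 -0.274  0.05 ]
[ 0.412 -0.289  0.05 ]
[ 0.465 -0.157  0.05 ]
```

{"name": "drive_tool", "arguments": {"motion": [[[40,-17,0,0,0,2],[85,-36,0,0,0,5],[130,-55,0,0,0,7],[175,-75,0,0,0,10],[220,-94,0,0,0,12],[265,-113,0,0,0,14],[310,-132,10,0,0,17],[350,-150,30,0,0,19],[380,-162,50,0,0,21],[393.7,-168.1,75,0,0,21.1],[393.7,-168.1,75,0,0,21.1],[393.7,-168.1,75,0,0,21.1]]], "claw": 0}}

```text
clock: 1.35
position: [0.5088, -0.2044, 0.1306]
tcp_rot: [1.0, 0.011, -0.0, -0.0]
ft_force: [-0.4, 0.3, -0.2]
gripper_width: 0.023
grip_force: 0.0
```

```bash
python3 - <<'E'
from h import *
s=read_state(); print(s['position'],s['ft_force'],s['gripper_width'],row([-.094,0],.13))
a=vision.read_camera('wrist'); cv2.imwrite('pics/w1.png',a); c=cam('wrist')
for o in((-.1,-.022),(-.1,.022),(-.087,0)): print(proj('wrist',[C[0]+o[0],C[1]+o[1],.039],c))
E
```

```text
[ 0.50880013 -0.20436649  0.13063742] [-0.37754511  0.31436565 -0.20571444] 0.02331580936597247 (array([ 0.2, -0.5,  0.6]), array([-0.01,  0.04,  0.06]))
(np.float64(340.23613296628326), np.float64(211.41553375709947))
(np.float64(290.30226815005784), np.float64(210.42891738388622))
(np.float64(315.54824734306436), np.float64(196.69121819420084))
```

View pics/w1.png

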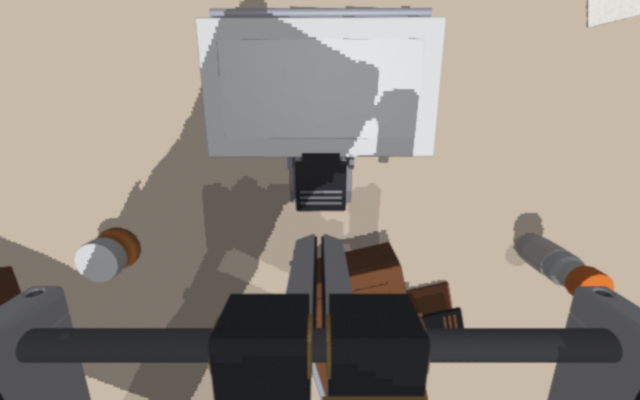

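The wrist picture shows the pad at columns 294–347 with its outer edge at row 210. I predicted row 211, but about 5 px further left, so the box sits about 4 mm further to −y. I'll correct for that and press.

{"name": "drive_tool", "arguments": {"motion": [[[0,2,30,0,0,0],[0,4,60,0,0,0],[0,4,80,0,0,0],[0,4,87,0,0,0],[0,4,90,0,0,0],[0,4,92,0,0,0],[0,4,94,0,0,0],[0,4,96,0,0,0],[0,4,98,0,0,0],[0,4,98,0,0,0]]]}}

```text
clock: 2.4
position: [0.5094, -0.2083, 0.0327]
tcp_rot: [1.0, 0.01, 0.0, 0.0]
ft_force: [0.2, -2.4, 3.0]
gripper_width: 0.004
grip_force: 1.5
```

```bash
python3 - <<'E'
from h import *
s=read_state(); print(s['position'],s['ft_force'])
E
```

```text
[ 0.50943449 -0.20833203  0.03267542] [ 0.22136693 -2.44716447  2.99221695]
```

{"name": "drive_tool", "arguments": {"motion": [[[0,0,2,0,0,0],[0,0,3,0,0,0],[0,0,4,0,0,0],[0,0,4,0,0,0],[0,0,4,0,0,0]]]}}

```text
clock: 2.9
position: [0.5097, -0.2084, 0.0292]
tcp_rot: [1.0, 0.01, 0.001, 0.0]
ft_force: [0.0, -1.1, 9.7]
gripper_width: 0.004
grip_force: 4.7
```

```bash
python3 - <<'E'
from h import *
s=read_state(); print(s['position'],s['ft_force'])
a=vision.read_camera('side'); b=vision.read_camera('wrist')
cv2.imwrite('pics/s2.png',np.hstack([cv2.resize(a[120:240,290:450],(400,300)),cv2.resize(b,(400,300))]))
E
```

```text
[ 0.50972946 -0.20839768  0.02919766] [ 0.02421102 -1.13819539  9.65473847]
```

View pics/s2.png

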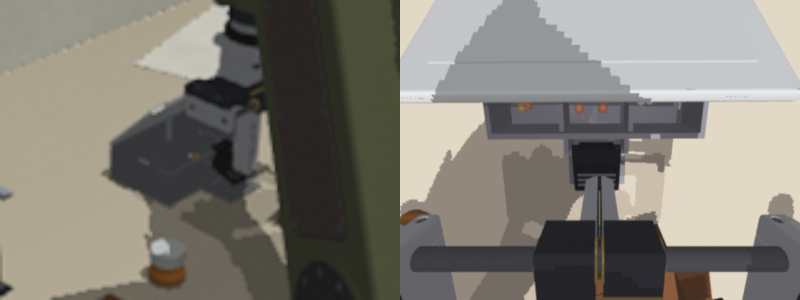

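The lid has sprung up: the tray and beads show under it, and its edge is at row 95 of the wrist half. Now I'll rise clear, then go forward along the arc.

{"name": "drive_tool", "arguments": {"motion": [[[0,0,-15,0,0,0],[0,0,-40,0,0,0],[0,0,-65,0,0,0],[0,0,-78,0,0,0],[20,0,-78,0,0,0],[40,0,-78,0,0,0],[50,0,-78,0,0,0],[55,0,-78,0,0,0],[55,0,-78,0,0,0]]]}}

```text
clock: 3.9
position: [0.564, -0.2068, 0.106]
tcp_rot: [1.0, 0.01, -0.0, -0.0]
ft_force: [-0.5, 0.2, -0.9]
gripper_width: 0.001
grip_force: 0.0
```

```bash
python3 - <<'E'
from h import *
s=read_state(); print(s['position'],s['ft_force'])
a=vision.read_camera('scene'); b=vision.read_camera('wrist')
cv2.imwrite('pics/s3.png',np.hstack([cv2.resize(a[110:230,180:340],(400,300)),cv2.resize(b,(400,300))]))
E
```

```text
[ 0.56398358 -0.20683165  0.10598339] [-0.47232892  0.22765306 -0.94028947]
```

View pics/s3.png

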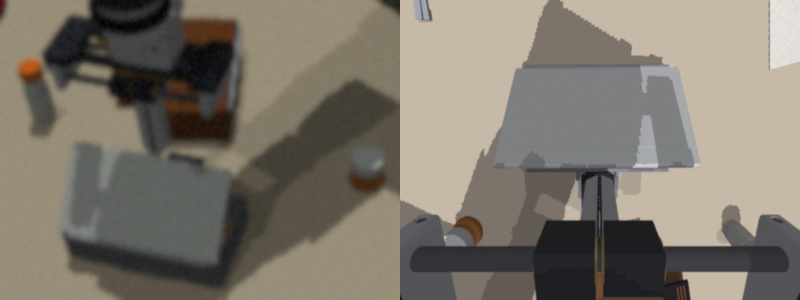

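The lid stands sprung up: from its apparent width the free edge is about 0.119 m high, and the finger is just in front of it. Now I'll push along the arc.

{"name": "drive_tool", "arguments": {"motion": [[[8,0,0,0,0,0],[14,0,0,0,0,0],[20,0,-6,0,0,0],[27,0,-12,0,0,0],[34,0,-16,0,0,0],[41,0,-20,0,0,0],[48,0,-23,0,0,0],[56,0,-25,0,0,0],[64,0,-26,0,0,0],[72,0,-26,0,0,0],[72,0,-26,0,0,0]]]}}

```text
clock: 5.1
position: [0.6369, -0.2054, 0.132]
tcp_rot: [1.0, 0.01, -0.0, -0.0]
ft_force: [0.0, 0.8, -0.0]
gripper_width: 0.003
grip_force: 0.0
```

```bash
python3 - <<'E'
from h import *
s=read_state(); print(s['position'],s['ft_force'])
a=vision.read_camera('scene'); b=vision.read_camera('wrist')
cv2.imwrite('pics/s4.png',np.hstack([cv2.resize(a[110:230,180:340],(400,300)),cv2.resize(b,(400,300))]))
E
```

```text
[ 0.63685975 -0.20538148  0.13201075] [ 9.57785517e-03  8.31504643e-01 -4.48204984e-04]
```

View pics/s4.png

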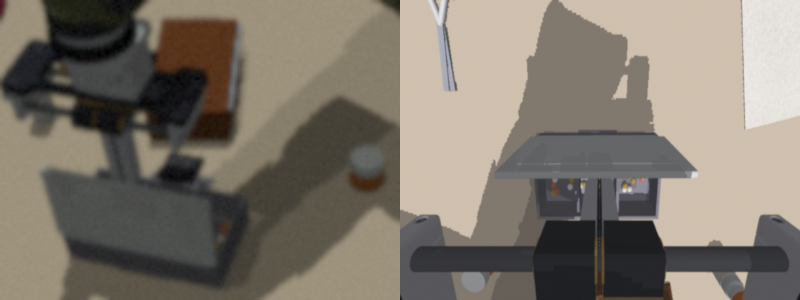

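The lid is near upright, resting on the finger, and the box has not moved. I'll keep going past upright.

{"name": "drive_tool", "arguments": {"motion": [[[6,0,0,0,0,0],[12,0,0,0,0,0],[18,0,1,0,0,0],[24,0,2,0,0,0],[30,0,3,0,0,0],[34,0,4,0,0,0],[34,0,4,0,0,0],[34,0,4,0,0,0],[34,0,4,0,0,0]]]}}

```text
clock: 6.1
position: [0.67, -0.2049, 0.1285]
tcp_rot: [1.0, 0.01, 0.0, 0.0]
ft_force: [0.8, -0.8, -0.0]
gripper_width: 0.007
grip_force: 0.0
```

{"name": "drive_tool", "arguments": {"motion": [[[-15,0,0,0,0,0],[-40,0,0,0,0,0],[-70,0,-20,0,0,0],[-100,0,-50,0,0,0],[-130,0,-80,0,0,0],[-150,0,-100,0,0,0],[-150,0,-110,0,0,0],[-150,0,-110,0,0,0],[-150,0,-110,0,0,0]]]}}

```text
clock: 7.0
position: [0.5205, -0.2078, 0.2375]
tcp_rot: [1.0, 0.01, -0.0, -0.0]
ft_force: [-0.6, -0.5, -0.2]
gripper_width: 0.004
grip_force: 0.0
```

```bash
python3 - <<'E'
from h import *
s=read_state(); print(s['position'],s['ft_force'],s['clock'])
a=vision.read_camera('scene'); b=vision.read_camera('wrist')
cv2.imwrite('pics/s5.png',np.hstack([cv2.resize(a[110:230,180:340],(400,300)),cv2.resize(b,(400,300))]))
E
```

```text
[ 0.52046387 -0.20779763  0.23751025] [-0.56409338 -0.5218017  -0.19571601] 7.0
```

View pics/s5.png

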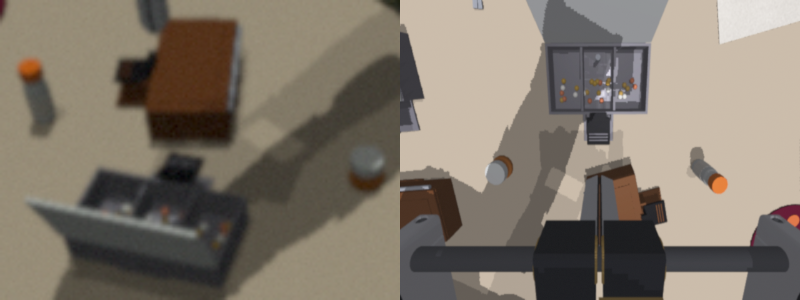

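The lid leans back past upright and fully open. The tab is up, the box and bystanders are in place, and the robot is clear. Handing in.

```bash
python3 -c "
from h import *
print(env.close_job())"
```

```text
the job is handed in; nothing more can be done
None
```

I pressed the wide box's tab so its lid sprang up, pushed the lid back past upright and left it open. In the last pictures the tab was back up, the wide box and the things around it looked undisturbed, and the robot was clear. I did not look at the small box, tumbler or scissors again at the end, and the hand-in gave no verdict.

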